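# Dock the game console and start it

## Task

Slide the white game console straight back along the sideboard until its rear sits squarely against the low black charging strip, then press the large round start button on its sloping front panel fully down and let it come up again. Do it gently, without ramming the console or forcing the button; start it only once it is docked, leave the small eject button alone, and do not disturb the things around it.

Things in the scene. Friction and masses are not known exactly. Their poses are not given: they have to be found in the camera images.
- dock: Black plastic charging strip fixed to the sideboard: a low bar 240 mm long (along its y), 30 mm deep, 40 mm high. Origin on the sideboard at the middle of the bar's front face (the face towards the robot); x points from that face into the bar, away from the robot; z up.
- dock_face (a point): Middle of the bar's front face, 20 mm above the sideboard; axes as the dock's.
- console: Loose white game console, 130 mm deep (its x), 200 wide (its y), 71 high, 0.3 to 0.6 kg, sliding it takes about 3 to 9 N, too wide to grasp. Origin at the centre of its underside; x points to its rear, y to its left seen from the robot, z up. Its front face (x = -65 mm) is upright up to 36 mm; above it the panel rises rearwards at 35 degrees from level to the flat top (from x = -15 mm).
- console_back (a point): Middle of the console's flat rear face, 65 mm behind the console's origin and 20 mm above its underside; axes as the console's. It starts 60 to 100 mm short of the strip, up to 15 mm to one side and 0.15 rad askew; docked, the rear face touches the strip square on (up to 25 mm to one side does no harm).
- start_button_top (a point): Centre of the top of the start button, the larger of the two grey round buttons (32 mm in diameter), half-way up the sloping panel, 50 mm to the console's +y side of its middle. z points along the button's axis, out of the panel: 35 degrees from vertical, leaning to the console's front. It moves with the cap, which stands 11 mm proud of the panel.
- start_button (a joint): Travel of the start button along its axis, in m: 0 up, 0.008 fully down, where it meets a hard stop with 3 mm of the cap still proud. A spring returns it: about 1.4 N to start it moving, 5 N fully down. Over 30 N on the bottomed button damages it.
- eject_button_top (a point): Centre of the top of the small eject button (18 mm in diameter), same height on the panel, 50 mm to the console's -y side. Not to be pressed.
- eject_button (a joint): Travel of the eject button, in m: 0 up, 0.008 down.
- cartridge_a: Bystander: grey game cartridge lying flat, 90 x 70 x 18 mm, beside the console's path on its -y side. Origin at the centre of its underside.
- cartridge_b: Bystander: the other grey cartridge, same size, on the +y side near the strip. Origin at the centre of its underside.
- tealight: Bystander: empty stainless steel tealight holder, a cup 60 mm across and 25 mm high, on the +y side of the console's path. Origin at the centre of its underside.
- controller: Bystander: pink game controller, about 90 x 145 x 45 mm, resting on a round cork mat. Origin at the centre of its underside.
- vase: Bystander: white ceramic vase, 104 mm across at its belly, 165 mm high, on the robot's right, nearer the robot than the controller. Origin at the centre of its underside.
Mind the look-alikes: they are no part of the job. What is shaped like the console but blue or red is not meant.

How it is judged:
On the way, in this order (a step that is already met when the one before it is completed fails the run):
1. the console is slid back squarely against the charging strip (x of console_back in the frame of dock_face above -0.005 m and y of console_back in the frame of dock_face between -0.03 and 0.03 m and angle between the x axis of console and the x axis of dock, either way round below 0.05 rad and angle between console's own z axis and vertical below 0.05 rad), for 0.2 s.
2. the start button is fully down, the console still docked (value of joint start_button above 0.0076 m and x of console_back in the frame of dock_face above -0.007 m and y of console_back in the frame of dock_face between -0.035 and 0.035 m and angle between the x axis of console and the x axis of dock, either way round below 0.06 rad and angle between console's own z axis and vertical below 0.05 rad), for 0.1 s.
At the end, for the whole second after the job is handed in: The console rests with its rear within 6 mm of the charging strip, within 0.05 rad of square and within 30 mm of the strip's middle, upright and still; both buttons are up again (within 1.5 mm) (x of console_back in the frame of dock_face above -0.006 m and y of console_back in the frame of dock_face between -0.03 and 0.03 m and angle between the x axis of console and the x axis of dock, either way round below 0.05 rad and angle between console's own z axis and vertical below 0.05 rad and value of joint each of start_button, eject_button below 0.0015 m and linear speed of console below 0.01 m/s); the robot touches nothing.
It fails at once if the start button pressed (over 3 mm) before the console is docked (value of joint start_button above 0.003 m and x of console_back in the frame of dock_face below -0.012 m).
It fails at once if the eject button pressed (over 3 mm) (value of joint eject_button above 0.003 m).
It fails at once if the console rammed: over 60 N from the robot on it (contact force between any of the fingers, the arm and console above 60 N).
It fails at once if the start button forced: pushed with over 30 N while it is down (value of joint start_button above 0.004 m and contact force between the fingers and console above 30 N).
It fails at once if a bystander moved over 20 mm or tipped (distance of any of cartridge_a, cartridge_b, tealight, controller, vase from where it was at the start of the episode above 0.02 m or angle between any of cartridge_a, cartridge_b, tealight, controller, vase's own z axis and vertical above 0.3 rad).
It also fails if it takes over 45 s, if anything falls off the work surface, if the arm or the gripper's body presses on something with over 40 N, if the wrist force passes 120 N, or if a joint passes its speed limit or range.

## Robot

A 7-joint arm with a two-finger parallel gripper is mounted at the origin on the work surface. World frame = base frame: x ahead of the robot, y to its left, z up, the work surface at z = 0. Lengths are in m, angles in rad, forces in N, time in s.
With the tool pointing down it reaches from about 0.425 to 0.975 m from the base axis. Payload 16.7 kg.
Tool frame: the origin (TCP) lies midway between the tips of the shut fingers; the grasp point (between the pads) lies 19 mm behind it (arm.grasp_offset is the distance from the TCP to the grasp point, in m); z points along the fingers, y is the line along which they close (so a half turn about z gives the same grasp; the last joint's range is limited). The gripper opens to 85 mm and grips with 20 to 120 N. Pads are 22 mm wide; open, the fingers measure 114 mm over their backs; the gripper's body (76 mm by 85 mm) begins 54 mm behind the grasp point. The pads swing forward as they close: fully open they stand 13 mm farther back than shut.
Start: joints at [-0.149, 0.426, 0.074, 1.606, -0.034, 1.111, -0.067], TCP at [0.675, -0, 0.231] pointing down, gripper open.
Joint ranges: [-2.85, 2.85], [-0.5, 2.14], [-1.23, 1.37], [0.21, 2.46], [-1.02, 4.16], [0.16, 2.05], [-2.73, 2.73]. Speed limits (rad/s): [1.89, 1.89, 2.39, 2.39, 3.01, 3.01, 3.01].

## Interface

Orientations are given as a unit quaternion [x, y, z, w].
In Python, from workcell import read_state, optics, ticket, arm gives the robot as it stands.
- The arm moves only by the tool play_rows, never from a script. Its argument "commands" is a list of rows, each a list of 5 numbers: the shift along the tool's x, y, z in mm, then the turn about the tool's z in rad, then the closure, from 0 (fully open) to 1 (shut). In form: [[dx, dy, dz, spin, jaw], ...]. A call has 1 to 12 rows; each row shifts and turns the commanded pose from where the row before left it, along the tool's axes as they then stand; what a row does not reach is not made up. A row lasts 1/8 s, in which the tool goes at most 62.5 mm and 10.7 degrees, less where a joint would pass 70% of its speed; a pose out of reach is approached as far as the arm can. A call with a gripper value outside its range is refused whole. The fingers move at their own pace and stop on an object; "squeeze" is the grip in N (left out, the last holds). Time passes only in rows, so rows that do not move let the fingers close. It gives the time, the measured TCP pose, the force, the opening and the grip force at its end, in the units of the state.
- read_state(): the state, without advancing time (a new reading comes with each control period).
- optics.camera(name): name is "scene" or "side" or "wrist"; returns a dict with "image" (480x640x3 uint8, red, green, blue), "depth" (480x640 float32, m along the optical axis (not along the pixel's ray), 0 where there is no reading), "K" (3x3 intrinsics, pixels), "extrinsics" (4x4, takes a point from camera to world coordinates); the wrist camera has in their place "T_tool_cam" (4x4, takes a point from camera to tool coordinates, whose origin is the TCP and whose axes are the flange's). Camera axes: x right, y up, looking along -z (the intrinsics and any distortion apply to the point x, -y, -z); pixel columns grow to the right and rows downward; lengths in m; the calibration is good to about 2 mm. A picture is of the moment at which its call begins: read the wrist's pose just before it.
- ticket.hand_in(): hands the job in; it is judged then, once.
The state is a dict: "time": time; "joints": joint angles; "joint_velocities": joint speeds; "joint_efforts": joint torques, N m; "tool_pos": TCP position; "tool_rot": TCP orientation; "ft_force": force on the tool from outside, world axes, zero at the start; "torque": the same for the moment, N m; "width": opening from 0.0 (shut) to 1.0 (fully open); "grip_force": force on a finger pad.
Only numpy, scipy, OpenCV 4.12 (cv2) and the standard library are available. Lean on these libraries where they do the work, as an engineer would, in place of code of your own. Each camera call takes 0.05 s, during which the arm holds its last target. There are 200 camera calls.

## Working session

There is one attempt and no reset: what is moved stays moved. The work goes in short steps, Python scripts to look and compute and a tool call to move; the robot and the scene stay as the last step left them, time stands still between calls to the robot, and variables do not carry over. Pictures are saved under pics/ and viewed, at most 10 in all, crops included, and the job is handed in when it is done.

Besides the shell and the picture viewer there is one more tool, called after "Request:" as name([rows], argument=value, ...), one row to a line, values as JSON. play_rows: Moves the arm, as the interface text tells. Its arguments: {"type":"object","properties":{"commands":{"type":"array"},"squeeze":{"type":"number"}},"required":["commands"]}

```bash
mkdir -p pics
cat > h.py <<'E'
from workcell import read_state, optics, ticket, arm
import numpy as np, cv2
from scipy.spatial.transform import Rotation as R
def cam(n):
    s=read_state(); c=optics.camera(n)
    if n=='wrist':
        T=np.eye(4);T[:3,:3]=R.from_quat(s['tool_rot']).as_matrix();T[:3,3]=s['tool_pos'];c['E']=T@c['T_tool_cam']
    else: c['E']=c['extrinsics']
    return c
def save(c,f): cv2.imwrite(f,cv2.cvtColor(c['image'],cv2.COLOR_RGB2BGR))
def cloud(c):
    d=c['depth'];v,u=np.mgrid[:480,:640];K=c['K']
    P=np.stack([(u-K[0,2])/K[0,0]*d,-(v-K[1,2])/K[1,1]*d,-d],-1)
    W=P@c['E'][:3,:3].T+c['E'][:3,3]; W[d==0]=np.nan
    return W
E
python3 - <<'E'
from h import *
s=read_state();print(s)
for n in('scene','side'):
    c=cam(n);save(c,f'pics/{n}0.png');np.savez(f'{n}0.npz',im=c['image'],W=cloud(c));print(c['E'][:3,3],c['K'][0,0])
E
```

```text
{'time': 0.0, 'joints': array([-0.1495057 ,  0.42672076,  0.07382214,  1.60659358, -0.03412927,
        1.11077387, -0.06708819]), 'joint_velocities': array([ 0.00022942,  0.00139153,  0.00136453,  0.00023037, -0.00050386,
        0.00017656, -0.00037711]), 'joint_efforts': array([ 7.16691302e-04, -9.49842310e+01,  3.76242042e+00, -4.63523841e+01,
        1.94300286e-02,  1.01335210e-02,  2.85131875e-06]), 'tool_pos': array([6.74607583e-01, 3.29351022e-06, 2.30623137e-01]), 'tool_rot': array([ 7.07106850e-01,  7.07106442e-01, -4.55782207e-04, -4.18480042e-04]), 'ft_force': array([-0.31963995,  0.23397445,  0.64857406]), 'torque': array([0.00861191, 0.02782409, 0.00393933]), 'grip_force': 0.0, 'width': 0.998147948680891}
[1.00731483 0.37101746 0.96217692] 553.092633783057
[0.20551825 0.78345728 0.8918431 ] 558.6609281011574
```

View pics/scene0.png

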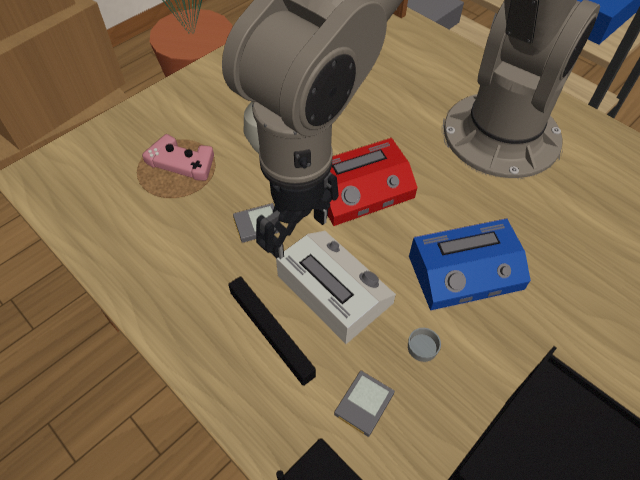

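View pics/side0.png

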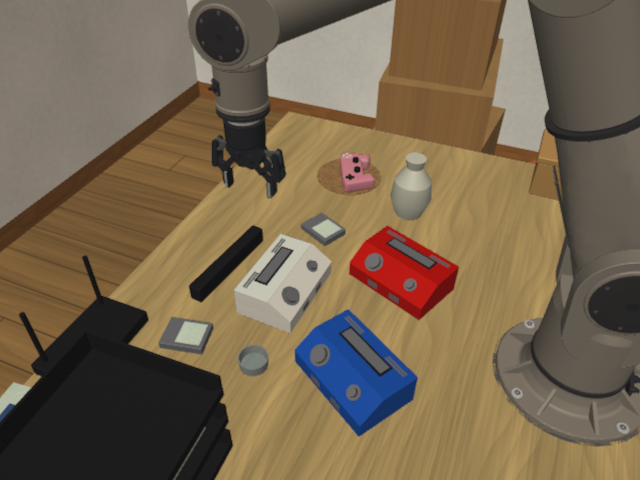

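The scene view shows the white console at about (335,285), its dock bar from (235,285) to (310,378), the red console close in front at (370,180) and the blue one at (470,262). In the side view the white console is at (285,280) with its start button at (291,295), and the bar runs from (195,290) to (260,235).

```bash
cat > loc.py <<'E'
from h import *
def rect(P):
    r=cv2.minAreaRect((P*1000).astype(np.float32)); return r
for n,box,dbox in(('scene',(260,215,410,350),(220,265,325,390)),('side',(225,225,340,335),(180,215,270,305))):
    z=np.load(n+'0.npz');im=z['im'];W=z['W'];hsv=cv2.cvtColor(im,cv2.COLOR_RGB2HSV)
    def sel(m,b):
        k=np.zeros(m.shape,bool);k[b[1]:b[3],b[0]:b[2]]=1;return W[m&k&np.isfinite(W[...,2])]
    # console: top plane z 60-80 mm
    P=sel((hsv[...,1]<60)&(hsv[...,2]>110),box)
    P=P[(P[:,0]<1.0)]
    print(n,'console',len(P),'z pct',np.percentile(P[:,2],[2,50,98]))
    T=P[(P[:,2]>.066)&(P[:,2]<.08)];print(' top rect',rect(T[:,:2]),len(T))
    A=P[(P[:,2]>.005)&(P[:,2]<.08)];print(' all rect',rect(A[:,:2]))
    D=sel(hsv[...,2]<60,dbox);D=D[(D[:,2]>.034)&(D[:,2]<.046)]
    print(' dock top',rect(D[:,:2]),np.median(D[:,2]),cv2.boxPoints(rect(D[:,:2])).round(0).tolist())
    for nm,S in(('red',(((hsv[...,0]<8)|(hsv[...,0]>172))&(hsv[...,1]>180)&(hsv[...,2]>80))),('blue',((hsv[...,0]>105)&(hsv[...,0]<125)&(hsv[...,1]>150)))):
        Q=W[S];Q=Q[(Q[:,2]>0.003)&(Q[:,2]<.085)&(Q[:,0]>.3)&(Q[:,0]<.8)&(abs(Q[:,1])<.35)]
        print(nm,cv2.boxPoints(rect(Q[:,:2])).round(0).tolist())
E
python3 loc.py
```

```text
scene console 4943 z pct [0.00995451 0.06969042 0.07417694]
 top rect ((611.7197265625, 14.046432495117188), (200.1063690185547, 107.31067657470703), 86.63152313232422) 3296
 all rect ((598.272705078125, -6.5563507080078125), (410.7627868652344, 131.9769287109375), 86.96208953857422)
 dock top ((752.6095581054688, -3.819854736328125), (239.7906036376953, 30.58016586303711), 82.9124526977539) 0.03988344109202291 [[723.0, -121.0], [753.0, -125.0], [783.0, 113.0], [752.0, 117.0]]
red [[256.0, -142.0], [444.0, -217.0], [493.0, -93.0], [305.0, -18.0]]
blue [[265.0, 144.0], [734.0, -60.0], [795.0, 81.0], [326.0, 285.0]]
side console 5005 z pct [0.00311952 0.05964702 0.0724122 ]
 top rect ((616.710205078125, 12.584396362304688), (205.26402282714844, 93.01932525634766), 86.5716552734375) 2060
 all rect ((594.7386474609375, -60.00531005859375), (353.3990783691406, 133.295654296875), 87.3290786743164)
 dock top ((749.2974243164062, -3.5616378784179688), (242.1415252685547, 32.92378234863281), 83.37167358398438) 0.038659778067971495 [[719.0, -122.0], [752.0, -126.0], [780.0, 115.0], [747.0, 119.0]]
red [[254.0, -143.0], [442.0, -219.0], [492.0, -93.0], [304.0, -18.0]]
blue [[262.0, 171.0], [435.0, 66.0], [504.0, 177.0], [330.0, 283.0]]
```

```bash
cat > loc2.py <<'E'
from h import *
def locate(im,W,seed):
    hsv=cv2.cvtColor(im,cv2.COLOR_RGB2HSV)
    m=((hsv[...,1]<60)&(hsv[...,2]>125)&(W[...,2]>.004)&(W[...,2]<.085)).astype(np.uint8)
    m=cv2.morphologyEx(m,cv2.MORPH_OPEN,np.ones((3,3)))
    d=np.nansum((W[...,:2]-seed)**2,-1); d[np.isnan(W[...,2])]=9
    n,l,st,ce=cv2.connectedComponentsWithStats(m)
    best=max(range(1,n),key=lambda i:((l==i)&(d<.12**2)).sum())
    P=W[l==best]
    r=cv2.minAreaRect((P[:,:2]*1000).astype(np.float32))
    T=P[(P[:,2]>.067)]
    return r,cv2.boxPoints(r).round(1).tolist(),len(P),cv2.minAreaRect((T[:,:2]*1000).astype(np.float32))
if __name__=='__main__':
    for n in('scene','side'):
        z=np.load(n+'0.npz');print(n,*locate(z['im'],z['W'],np.array([.6,.012])),sep='\n ')
E
python3 loc2.py
```

```text
scene
 ((599.4033203125, 14.012771606445312), (202.39549255371094, 131.31973266601562), 87.21066284179688)
 [[528.9000244140625, -83.9000015258789], [660.0999755859375, -90.30000305175781], [669.9000244140625, 111.9000015258789], [538.7000122070312, 118.30000305175781]]
 4568
 ((620.4488525390625, 13.720252990722656), (199.75294494628906, 89.32389068603516), 87.23552703857422)
side
 ((598.171142578125, 13.62860107421875), (206.03433227539062, 132.0065460205078), 86.90631103515625)
 [[526.7000122070312, -85.69999694824219], [658.5, -92.80000305175781], [669.5999755859375, 112.9000015258789], [537.7999877929688, 120.0999984741211]]
 4409
 ((618.0631713867188, 13.659828186035156), (203.0490264892578, 89.98513793945312), 86.7708969116211)
```

Request:
play_rows([
  [0,-60,0,0.18,0.4],
  [-15,-58,0,0.18,0.4],
  [-25,-50,0,0.18,0.4],
  [0,0,0,0.18,0.4],
  [0,0,0,0.18,0.4],
  [0,0,0,0.18,0.4],
  [0,0,0,0.18,0.4],
  [0,0,0,0.18,0.4],
])

```text
time: 1.1
tool_pos: [0.4994, -0.0102, 0.2311]
tool_rot: [0.998, 0.062, -0.0, -0.0]
ft_force: [0.6, -0.8, 0.1]
width: 0.596
grip_force: 0.0
```

Request:
play_rows([
  [0,0,0,0.122,0.4],
  [0,0,0,0.122,0.4],
  [-4,-36,0,0,0.4],
  [0,0,60,0,0.4],
  [0,0,60,0,0.4],
  [0,0,50,0,0.4],
  [0,0,30,0,0.4],
  [0,0,15,0,0.4],
  [0,0,0,0,0.4],
])

```text
time: 2.22
tool_pos: [0.4994, 0.026, 0.0159]
tool_rot: [0.998, -0.057, -0.001, 0.0]
ft_force: [0.1, -0.2, 0.4]
width: 0.6
grip_force: 0.0
```

Run:
```python
from h import *
s=read_state();print(s['tool_pos'],s['tool_rot'],s['ft_force'])
c=cam('side');save(c,'pics/side1.png')
```

```text
[0.49937682 0.02595701 0.01594726] [ 9.98396073e-01 -5.66111744e-02 -6.54650118e-04  1.68259419e-04] [ 0.0749573  -0.24023073  0.42602593]
```

View pics/side1.png

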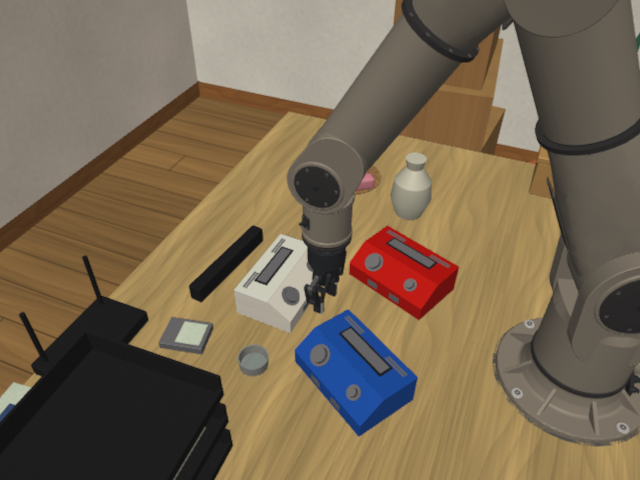

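The gripper is at (320,285), down between the white console and the red and blue ones, clear of all three. Pushing slowly.

Request:
play_rows([
  [8,0,0,0.006,0.4],
  [6,0,0,0,0.4],
  [4,0,0,0,0.4],
  [4,0,0,0,0.4],
  [4,0,0,0,0.4],
  [4,0,0,0,0.4],
  [5,0,0,0,0.4],
  [5,0,0,0,0.4],
  [5,0,0,0,0.4],
  [5,0,0,0,0.4],
])

```text
time: 3.52
tool_pos: [0.5497, 0.02, 0.0163]
tool_rot: [0.998, -0.06, -0.0, 0.0]
ft_force: [-2.8, 0.3, 0.5]
width: 0.603
grip_force: 1.3
```

```bash
cat > chk.py <<'E'
from h import *
from loc2 import locate
import sys
s=read_state();print(s['time'],s['tool_pos'].round(4),s['ft_force'].round(1))
for n in('scene','side'):
    c=cam(n);r=locate(c['image'],cloud(c),np.array([float(sys.argv[1]),.005]));print(n,*r,sep='\n ')
    if len(sys.argv)>2: save(c,f'pics/{n}{sys.argv[2]}.png')
E
python3 chk.py 0.63
```

```text
3.525 [0.5497 0.02   0.0163] [-2.8  0.3  0.5]
scene
 ((625.18359375, 6.643577575683594), (201.83880615234375, 130.789306640625), 83.04735565185547)
 [[548.0999755859375, -85.5999984741211], [677.9000244140625, -101.4000015258789], [702.2999877929688, 98.9000015258789], [572.5, 114.69999694824219]]
 4785
 ((646.2102661132812, 4.432525634765625), (200.6622314453125, 88.36277770996094), 83.2204818725586)
side
 ((640.2095947265625, -3.571014404296875), (145.68846130371094, 250.75094604492188), 7.422680377960205)
 [[551.7999877929688, 111.30000305175781], [584.2000122070312, -137.3000030517578], [728.5999755859375, -118.5], [696.2000122070312, 130.1999969482422]]
 3034
 ((644.3860473632812, 4.66180419921875), (200.59722900390625, 90.96987915039062), 82.8184585571289)
```

Request:
play_rows([
  [5,0,0,0,0.4],
  [5,0,0,0,0.4],
  [5,0,0,0,0.4],
  [5,0,0,0,0.4],
  [5,0,0,0,0.4],
  [5,0,0,0,0.4],
  [4,0,0,0,0.4],
  [2,0,0,0,0.4],
  [2,0,0,0,0.4],
  [2,0,0,0,0.4],
])

```text
time: 4.88
tool_pos: [0.5891, 0.0154, 0.0163]
tool_rot: [0.998, -0.06, -0.0, -0.0]
ft_force: [-2.3, 0.5, 0.9]
width: 0.596
grip_force: 1.0
```

Request:
play_rows([
  [1.5,0,0,0,0.4],
  [1.5,0,0,0,0.4],
])

```text
time: 5.12
tool_pos: [0.5921, 0.0151, 0.0163]
tool_rot: [0.998, -0.06, -0.0, -0.0]
ft_force: [-1.6, -0.5, 1.1]
width: 0.599
grip_force: 1.1
```

Request:
play_rows([
  [1,0,0,0,0.4],
  [1,0,0,0,0.4],
])

```text
time: 5.38
tool_pos: [0.594, 0.0148, 0.0163]
tool_rot: [0.998, -0.06, -0.0, -0.0]
ft_force: [-1.8, 1.0, 0.6]
width: 0.601
grip_force: 1.2
```

Not in contact yet (force still ~2 N); about 1–3 mm to go.

Request:
play_rows([
  [1,0,0,0,0.4],
  [1,0,0,0,0.4],
])

```text
time: 5.62
tool_pos: [0.5961, 0.0146, 0.0163]
tool_rot: [0.998, -0.06, -0.0, -0.0]
ft_force: [-2.3, -0.5, 0.5]
width: 0.603
grip_force: 1.2
```

Request:
play_rows([
  [1,0,0,0,0.4],
  [0.5,0,0,0,0.4],
])

```text
time: 5.88
tool_pos: [0.5968, 0.0145, 0.0162]
tool_rot: [0.998, -0.06, -0.001, -0.0]
ft_force: [-9.0, 2.3, 7.6]
width: 0.6
grip_force: 4.5
```

```bash
python3 chk.py 0.67 2
```

```text
5.875 [0.5968 0.0145 0.0162] [-9.   2.3  7.6]
scene
 ((671.5958251953125, 0.599456787109375), (202.90872192382812, 131.11866760253906), 83.09967803955078)
 [[594.2999877929688, -92.19999694824219], [724.5, -108.0], [748.9000244140625, 93.4000015258789], [618.7000122070312, 109.19999694824219]]
 5108
 ((692.677490234375, -1.32879638671875), (201.67176818847656, 88.79743194580078), 83.09967803955078)
side
 ((682.2340698242188, -3.5527801513671875), (211.6134796142578, 157.62367248535156), 82.49698638916016)
 [[590.2999877929688, -98.19999694824219], [746.5999755859375, -118.69999694824219], [774.2000122070312, 91.0999984741211], [617.9000244140625, 111.5999984741211]]
 2774
 ((689.8157958984375, 2.5291595458984375), (198.14700317382812, 92.92606353759766), 83.60220336914062)
```

Request:
play_rows([
  [0.5,0,0,0,0.4],
  [0,0,0,0,0.4],
  [0,0,0,0,0.4],
])

```text
time: 6.35
tool_pos: [0.5969, 0.0145, 0.0162]
tool_rot: [0.998, -0.06, -0.001, -0.0]
ft_force: [-8.3, 2.4, 7.0]
width: 0.605
grip_force: 4.6
```

```bash
python3 chk.py 0.67 | head -3
python3 - <<'E'
import cv2
im=cv2.imread('pics/scene2.png')[200:400,180:440];cv2.imwrite('pics/crop2.png',cv2.resize(im,None,fx=3,fy=3,interpolation=2))
E
```

```text
6.35 [0.5969 0.0145 0.0162] [-8.3  2.4  7. ]
scene
 ((672.1821899414062, 0.6485061645507812), (202.53045654296875, 130.70938110351562), 82.83275604248047)
```

View pics/crop2.png

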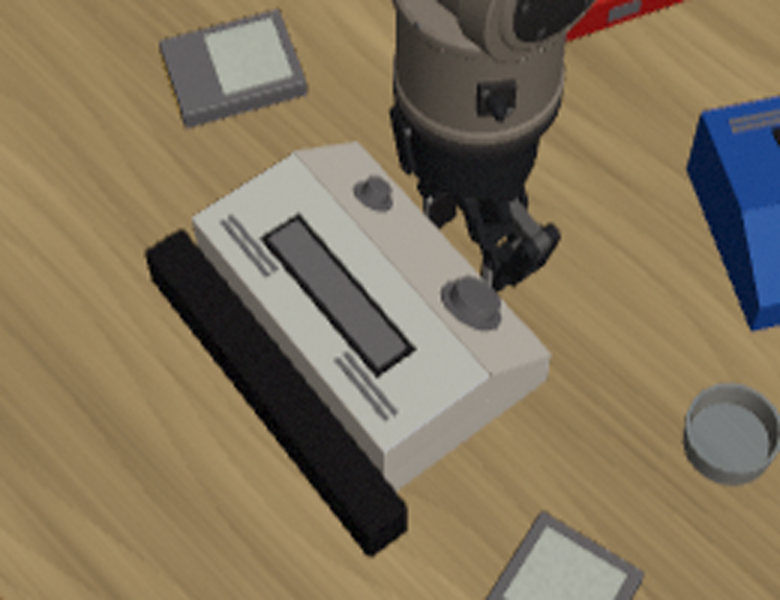

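The console is flush and square against the black strip (strip edge from about (150,250) to (400,520) in the crop), with the start button at (473,300). I'll back off, lift, shut the fingers and measure the button.

Request:
play_rows([
  [-5,0,0,0,0.4],
  [-15,0,0,0,0.4],
  [-10,0,0,0,0.4],
  [0,0,-50,0,1],
  [0,0,-50,0,1],
  [-20,0,-30,0,1],
  [0,0,0,0,1],
  [0,0,0,0,1],
  [0,0,0,0,1],
])

```text
time: 7.58
tool_pos: [0.548, 0.0202, 0.1453]
tool_rot: [0.998, -0.06, -0.001, 0.0]
ft_force: [0.0, -0.1, -0.3]
width: 0.002
grip_force: 0.0
```

```bash
python3 chk.py 0.67 3
python3 - <<'E'
from h import *
for n in('scene','side','wrist'):
    c=cam(n);W=cloud(c);hsv=cv2.cvtColor(c['image'],cv2.COLOR_RGB2HSV)
    m=((hsv[...,2]<135)&(hsv[...,1]<60)&(W[...,2]>.05)&(W[...,2]<.075)).astype(np.uint8)
    k,l,st,ce=cv2.connectedComponentsWithStats(m)
    print(n)
    if n=='wrist': save(c,'pics/wrist3.png')
    for i in range(1,k):
        P=W[l==i]
        if st[i,4]>40 and abs(P[:,0].mean()-.63)<.06 and abs(P[:,1].mean())<.12: print(ce[i].round(),st[i,4],np.median(P,0).round(4),P.min(0).round(4),P.max(0).round(4))
E
```

```text
7.575 [0.548  0.0202 0.1453] [ 0.  -0.1 -0.3]
scene
 ((672.2540283203125, 1.7022171020507812), (201.3422088623047, 130.6371612548828), 83.07642364501953)
 [[595.2999877929688, -90.4000015258789], [725.0, -106.0999984741211], [749.2000122070312, 93.80000305175781], [619.5, 109.5]]
 5115
 ((693.1353149414062, -0.928802490234375), (201.35594177246094, 88.25973510742188), 82.92744445800781)
side
 ((682.3157958984375, -6.41912841796875), (216.7723388671875, 157.599853515625), 82.96023559570312)
 [[590.7999877929688, -104.30000305175781], [747.2000122070312, -123.5999984741211], [773.7999877929688, 91.5], [617.4000244140625, 110.80000305175781]]
 4169
 ((690.5804443359375, -2.2100601196289062), (202.65074157714844, 91.70376586914062), 82.39298248291016)
scene
[304. 264.] 113 [ 0.6273 -0.0409  0.0611] [ 0.6142 -0.0576  0.052 ] [ 0.6373 -0.0293  0.0687]
[337. 300.] 263 [0.6407 0.058  0.0634] [0.6209 0.0356 0.0501] [0.6553 0.0759 0.0747]
side
[285. 254.] 87 [ 0.623  -0.041   0.0596] [ 0.6129 -0.0567  0.0506] [ 0.638  -0.0317  0.0672]
[259. 281.] 223 [0.636  0.0587 0.0615] [0.6175 0.0377 0.0501] [0.6551 0.076  0.0727]
wrist
[234.  94.] 4488 [0.6373 0.0532 0.0629] [0.6186 0.0339 0.0501] [0.6538 0.0754 0.0721]
[427.  96.] 1993 [ 0.6252 -0.0432  0.0605] [ 0.6124 -0.0581  0.05  ] [ 0.6363 -0.0309  0.0682]
```

Request:
play_rows([
  [28,-23,0,0,1],
  [28.5,-22,0,0,1],
  [0,0,35,0,1],
  [0,0,22,0,1],
  [0,0,8,0,1],
  [0,0,0,0,1],
])

```text
time: 8.57
tool_pos: [0.6098, 0.0581, 0.0812]
tool_rot: [0.998, -0.06, -0.0, 0.0]
ft_force: [0.3, -0.5, 0.3]
width: -0.001
grip_force: 0.0
```

Run:
```python
from h import *
print(read_state()['tool_pos'])
c=cam('scene');cv2.imwrite('pics/c4.png',cv2.resize(cv2.cvtColor(c['image'][210:370,240:440],cv2.COLOR_RGB2BGR),None,fx=3.5,fy=3.5,interpolation=2))
```

```text
[0.60977171 0.0581168  0.08120594]
```

View pics/c4.png

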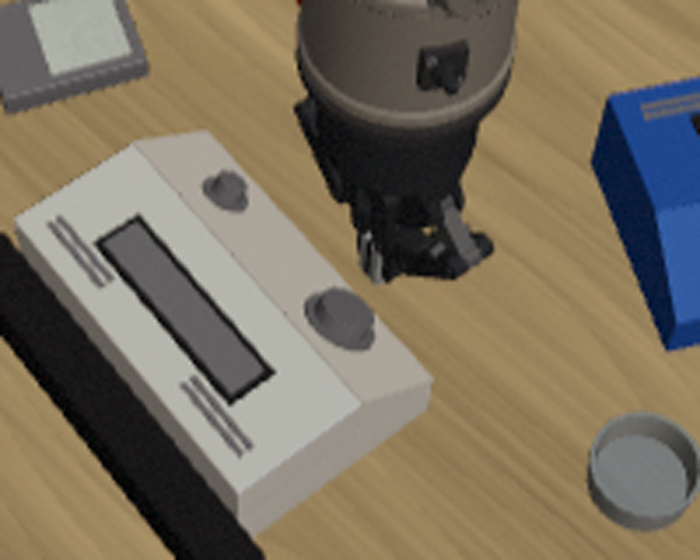

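Fingertips at about (395,272) in the crop, uphill of nothing else and in front of the start button at (342,318); the eject button at (228,190) is well away. Advancing along the button's axis.

Request:
play_rows([
  [2.9,0,4.1,0,1],
  [2.9,0,4.1,0,1],
  [2.3,0,3.3,0,1],
  [1.1,0,1.6,0,1],
  [0.6,0,0.8,0,1],
  [0.6,0,0.8,0,1],
  [0,0,0,0,1],
])

```text
time: 9.5
tool_pos: [0.6201, 0.057, 0.0666]
tool_rot: [0.998, -0.06, -0.0, -0.0]
ft_force: [-1.1, -0.4, -0.2]
width: 0.003
grip_force: 0.0
```

Request:
play_rows([
  [0.6,0,0.8,0,1],
  [0.6,0,0.8,0,1],
  [0.6,0,0.8,0,1],
])

```text
time: 9.88
tool_pos: [0.622, 0.0568, 0.0642]
tool_rot: [0.998, -0.06, 0.0, -0.0]
ft_force: [-0.5, -0.7, -0.2]
width: -0.004
grip_force: 0.0
```

Request:
play_rows([
  [0.6,0,0.8,0,1],
  [0.6,0,0.8,0,1],
])

```text
time: 10.12
tool_pos: [0.6231, 0.0566, 0.0625]
tool_rot: [0.998, -0.06, -0.0, 0.0]
ft_force: [0.1, -0.1, -0.5]
width: -0.001
grip_force: 0.0
```

Request:
play_rows([
  [0.6,0,0.8,0,1],
  [0.6,0,0.8,0,1],
])

```text
time: 10.38
tool_pos: [0.6243, 0.0565, 0.061]
tool_rot: [0.998, -0.06, -0.0, -0.0]
ft_force: [-0.5, 0.3, 1.5]
width: -0.003
grip_force: 1.0
```

Request:
play_rows([
  [0.6,0,0.8,0,1],
  [0.6,0,0.8,0,1],
])

```text
time: 10.62
tool_pos: [0.6254, 0.0564, 0.0593]
tool_rot: [0.998, -0.06, -0.0, -0.0]
ft_force: [-2.3, 0.4, 3.0]
width: -0.0
grip_force: 1.4
```

Request:
play_rows([
  [0.6,0,0.8,0,1],
  [0.6,0,0.8,0,1],
])

```text
time: 10.88
tool_pos: [0.6266, 0.0562, 0.0577]
tool_rot: [0.998, -0.06, -0.0, -0.0]
ft_force: [-3.3, -0.1, 2.3]
width: 0.003
grip_force: 1.9
```

Request:
play_rows([
  [0.6,0,0.8,0,1],
  [0.6,0,0.8,0,1],
])

```text
time: 11.12
tool_pos: [0.6278, 0.0561, 0.0562]
tool_rot: [0.998, -0.06, -0.0, -0.0]
ft_force: [-3.4, 1.2, 3.6]
width: 0.002
grip_force: 2.3
```

Request:
play_rows([
  [0.6,0,0.8,0,1],
])

```text
time: 11.25
tool_pos: [0.6283, 0.0561, 0.0554]
tool_rot: [0.998, -0.06, -0.0, -0.0]
ft_force: [-8.4, 1.4, 9.8]
width: 0.003
grip_force: 6.3
```

Request:
play_rows([
  [0.3,0,0.4,0,1],
])

```text
time: 11.38
tool_pos: [0.6284, 0.0561, 0.0553]
tool_rot: [0.998, -0.06, -0.0, -0.0]
ft_force: [-10.6, 1.5, 14.9]
width: -0.002
grip_force: 8.7
```

Request:
play_rows([
  [0.3,0,0.4,0,1],
])

```text
time: 11.5
tool_pos: [0.6285, 0.0561, 0.0551]
tool_rot: [0.998, -0.06, -0.001, -0.0]
ft_force: [-13.0, 0.8, 20.4]
width: -0.001
grip_force: 11.8
```

Hard stop reached (about 24 N). Releasing along the axis.

Request:
play_rows([
  [-0.6,0,-0.8,0,1],
  [-0.6,0,-0.8,0,1],
  [-1.2,0,-1.6,0,1],
  [-2.3,0,-3.3,0,1],
  [-4,0,-5.7,0,1],
  [-8,0,-12,0,1],
  [-20,0,-30,0,1],
  [-30,0,-40,0,1],
  [-30,0,-20,0,1],
  [0,0,0,0,1],
  [0,0,0,0,1],
])

```text
time: 12.88
tool_pos: [0.5334, 0.0675, 0.1692]
tool_rot: [0.998, -0.059, 0.001, -0.0]
ft_force: [0.2, -0.1, 0.8]
width: -0.001
grip_force: 0.0
```

```bash
python3 chk.py 0.67 | head -3
python3 - <<'E'
from h import *
c=cam('scene');W=cloud(c)
cv2.imwrite('pics/c5.png',cv2.resize(cv2.cvtColor(c['image'][200:400,200:460],cv2.COLOR_RGB2BGR),None,fx=3,fy=3,interpolation=2))
hsv=cv2.cvtColor(c['image'],cv2.COLOR_RGB2HSV)
D=W[265:390,220:325][hsv[265:390,220:325,2]<60];D=D[(D[:,2]>.034)&(D[:,2]<.046)]
print(cv2.minAreaRect((D[:,:2]*1000).astype(np.float32)))
m=((hsv[...,2]<135)&(hsv[...,1]<60)&(W[...,2]>.05)&(W[...,2]<.075)).astype(np.uint8)
k,l,st,ce=cv2.connectedComponentsWithStats(m)
for i in range(1,k):
    P=W[l==i]
    if st[i,4]>40 and abs(P[:,0].mean()-.63)<.06: print(ce[i].round(),st[i,4],np.median(P,0).round(4))
E
```

```text
12.875 [0.5334 0.0675 0.1692] [ 0.2 -0.1  0.8]
scene
 ((672.1344604492188, 1.1291656494140625), (201.55845642089844, 131.50286865234375), 83.14645385742188)
((752.5439453125, -3.378570556640625), (238.513671875, 30.561824798583984), 82.9198226928711)
[304. 264.] 117 [ 0.6271 -0.0413  0.0613]
[337. 300.] 262 [0.641  0.0578 0.0636]
```

View pics/c5.png

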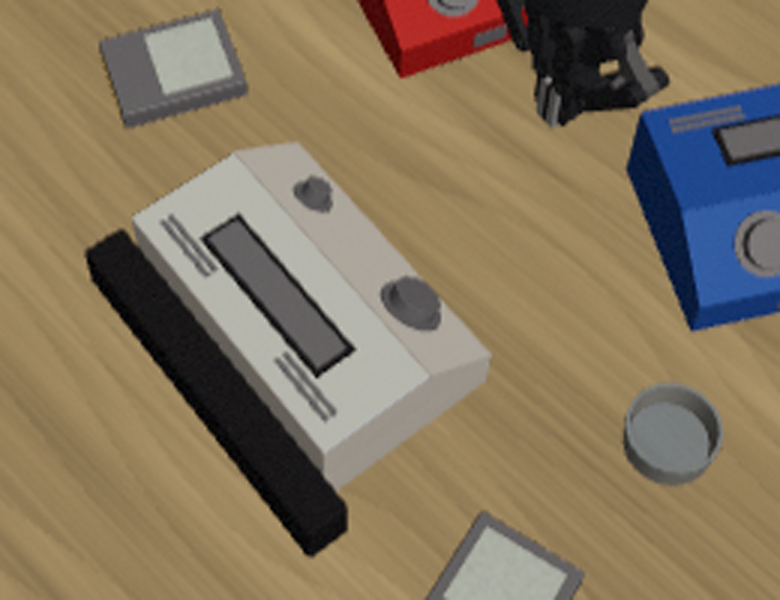

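The console is still flush and square against the strip (measured within 1 mm and 0.005 rad). The start button at (412,303) and eject button at (314,193) are both up, the bystanders in view haven't moved, and the arm is clear.

```bash
python3 -c "
from workcell import ticket
print(ticket.hand_in())"
```

```text
the job is handed in; nothing more can be done
None
```

The job is handed in at about 13 s: the console is docked square against the charging strip, and the start button was pressed to its hard stop at about 24 N and came back up; no verdict was returned.

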